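Brush a beam seam and push the spacers between the lugs

ROBOT

A 6-joint arm with a two-finger parallel gripper is mounted at the origin on the work surface. World frame = base frame: x ahead of the robot, y to its left, z up, the work surface at z = 0. Lengths are in m, angles in rad, forces in N, time in s.
With the tool pointing down it reaches from about 0.325 to 0.85 m from the base axis. Payload 15.5 kg.
Tool frame: the origin (TCP) lies at the centre of the arm's flange, where the gripper is bolted on; the fingertips stand bot.tips_ahead ahead of it and the grasp point (between the pads) lies 172 mm ahead of it (bot.tips_ahead is the distance from the TCP to the fingertips, in m); z points along the fingers, x is the direction in which the jaws open and shut, and the axes are right-handed (so a half turn about z gives the same grasp; the last joint's range is limited). The gripper opens to 91 mm and grips with 3 to 60 N. Pads are 32 mm wide; open, the fingers measure 118 mm over their backs; the gripper's body (76 mm by 178 mm) begins 60 mm behind the grasp point.
Start: joints at [-1.427, 0.494, 1.345, -0, 1.302, -0.096], TCP at [0.148, -0.607, 0.405] pointing down, gripper open.
Joint ranges: [-2.91, 2.91], [-0.82, 2.16], [0.22, 2.67], [-1.22, 4.37], [0.12, 2.79], [-3.08, 3.08]. Speed limits (rad/s): [1.89, 1.89, 2.57, 3.01, 3.01, 3.01].

INTERFACE

Orientations are given as a unit quaternion [x, y, z, w].
In Python, from station import bot gives the robot as it stands. The module is installed in compiled form; this text tells all that it offers.
- The arm moves only by the shell command python3 -m crank 'ROWS' [OPENING] [FORCE]. ROWS is a JSON object of lists of equal length, an entry for each row: "offset": the shift along the tool's x, y, z in cm, a list of three; "roll": the turn about the tool's z in degrees. In form: {"offset": [[dx, dy, dz], ...], "roll": [roll, ...]}. A call has 1 to 12 rows; each row shifts and turns the commanded pose from where the row before left it, along the tool's axes as they then stand; what a row does not reach is not made up. A row lasts 1/8 s, in which the tool goes at most 62.5 mm and 10.7 degrees, less where a joint would pass 70% of its speed; a pose out of reach is approached as far as the arm can. A call with a gripper value outside its range is refused whole. OPENING is the opening, from 0 (shut) to 1 (fully open), set as the call begins (- or left out, the last holds). The fingers move at their own pace and stop on an object; FORCE is the grip in N (left out, the last holds). Time passes only in rows, so rows that do not move let the fingers close. It gives the time, the measured TCP pose, the force and the opening at its end, in the units of the state.
- bot.get_state(): the state, without advancing time (a new reading comes with each control period).
- bot.snapshot(name): name is "side" or "top"; returns (picture, depth): 480x640x3 uint8, red, green, blue; 480x640 float32, m along the optical axis (not along the pixel's ray), 0 where there is no reading.
- bot.camera_params(name): a dict with "fx", "fy", "cx", "cy" (pixels), "xyz" and "rotation" of the camera in the world. Camera axes: x right, y down, z forward; pixel columns grow to the right and rows downward; lengths in m; the calibration is good to about 2 mm. A picture is of the moment at which its call begins. camera_params takes no time and is no camera call.
- bot.job_done(): hands the job in, once; it reports no verdict.
The state is a dict: "t": time; "joints": joint angles; "dq": joint speeds; "joint_efforts": joint torques, N m; "position": TCP position; "eef_rot": TCP orientation; "ft_force": force on the tool from outside, world axes, zero at the start; "wrist_torque": the same for the moment, N m; "finger_gap": opening from 0.0 (shut) to 1.0 (fully open).
Only numpy, scipy, OpenCV 4.12 (cv2) and the standard library are available. Lean on these libraries where they do the work, as an engineer would, in place of code of your own. Each camera call takes 0.05 s, during which the arm holds its last target. There are 200 camera calls.

TASK

Get the twin-tube beam ready for welding. First take the wire brush and brush along the seam on top of the beam from its left end to its right end (left and right as seen from the robot), pressing lightly and steadily so that the wires bend a little but never bottom out hard; the brush finally belongs upright in its tray again. Once the seam is brushed, push every spacer block that is out on the table down between the pair of lugs it fits, until it sits fully home on the tube and covers both lugs along their whole length, and leave the other things on the bench where they are.

Things in the scene. Friction and masses are not known exactly. Their poses are not given: they have to be found in the camera images.
- beam: The workpiece, fixed: two steel box-section tubes (each 80 wide x 60 high x 300 mm long) side by side, their common seam running lengthwise along the middle of the flat top. Origin at the centre of the underside; x across the beam (at yaw 0 away from the robot), y along the seam towards its left end (seen from the robot), z up. The top face is 60 mm above the origin and the table. A 35 mm high angle stop holds each end.
- seam_left (a point): Point on the seam, on the top face, 100 mm left of mid-beam (50 mm from the left end): where the middle of the brush is when its wires reach the left end of the beam (brush lying along the seam).
- seam_right (a point): The same 100 mm right of mid-beam: where the brush's middle is when its wires reach the right end.
- tray: Fixed shallow steel tray for the brush, 170 x 85 mm outside, rim 22 mm high, walls and floor 4 mm thick; origin at the centre of its underside, x along its long side.
- brush: Loose wooden wire brush (300 g), standing on its wires in the tray with its long axis roughly along the tray's. Origin at the centre of the underside of the unbent wires; x along its length, z up. Wire field 100 x 30 mm, 20 mm high; above it a wooden back 112 x 36 mm from z = 20 to 40 mm, then a grip ridge 112 long x 22 wide from z = 39 to 69 mm, to be pinched across its 22 mm.
- wires (a joint): How far the wires are bent up into the brush, 0 to 0.008 m; they give like a spring of 2 N per mm and are solid after 8 mm. The free-standing brush sags 1.2 mm; for brushing they should be bent 3 to 6 mm.
- spacer_30: Loose aluminium spacer block (about 0.3 kg, may be absent): body 72 long (x) x 30 thick (y) x 34 mm high, with a grip rib 44 long x 16 thick along x on its top, from z = 34 to 65 mm. Origin at the centre of its underside, z up; stands on the table. A bowed leaf spring stands 2.5 mm out of its +y flank, pressing on the lug with 6 to 8 N, so the block sticks partway if let go and must be pushed home with a few newtons (3 to 12) besides its own weight. Either way round will do.
- spacer_36: Loose aluminium spacer block (about 0.3 kg, may be absent): body 72 long (x) x 36 thick (y) x 34 mm high, with a grip rib 44 long x 16 thick along x on its top, from z = 34 to 65 mm. Origin at the centre of its underside, z up; stands on the table. A bowed leaf spring stands 2.5 mm out of its +y flank, pressing on the lug with 6 to 8 N, so the block sticks partway if let go and must be pushed home with a few newtons (3 to 12) besides its own weight. Either way round will do.
- spacer_42: Loose aluminium spacer block (about 0.3 kg, may be absent): body 72 long (x) x 42 thick (y) x 34 mm high, with a grip rib 44 long x 16 thick along x on its top, from z = 34 to 65 mm. Origin at the centre of its underside, z up; stands on the table. A bowed leaf spring stands 2.5 mm out of its +y flank, pressing on the lug with 6 to 8 N, so the block sticks partway if let go and must be pushed home with a few newtons (3 to 12) besides its own weight. Either way round will do.
- spacer_48: Loose aluminium spacer block (about 0.3 kg, may be absent): body 72 long (x) x 48 thick (y) x 34 mm high, with a grip rib 44 long x 16 thick along x on its top, from z = 34 to 65 mm. Origin at the centre of its underside, z up; stands on the table. A bowed leaf spring stands 2.5 mm out of its +y flank, pressing on the lug with 6 to 8 N, so the block sticks partway if let go and must be pushed home with a few newtons (3 to 12) besides its own weight. Either way round will do.
- lugs_32: Fixed pair of upright steel lugs on the top of the beam's far tube: two plates, each 40 long (x) x 6 thick (y) x 28 mm high, with a clear gap of 32 mm between them in y. For the 30 mm spacer. Origin midway between the plates on the tube's top face, axes parallel to the beam's; the four pairs stand in a row 48 mm beyond the seam, 70 mm apart, in any order.
- lugs_38: Fixed pair of upright steel lugs on the top of the beam's far tube: two plates, each 40 long (x) x 6 thick (y) x 28 mm high, with a clear gap of 38 mm between them in y. For the 36 mm spacer. Origin midway between the plates on the tube's top face, axes parallel to the beam's; the four pairs stand in a row 48 mm beyond the seam, 70 mm apart, in any order.
- lugs_44: Fixed pair of upright steel lugs on the top of the beam's far tube: two plates, each 40 long (x) x 6 thick (y) x 28 mm high, with a clear gap of 44 mm between them in y. For the 42 mm spacer. Origin midway between the plates on the tube's top face, axes parallel to the beam's; the four pairs stand in a row 48 mm beyond the seam, 70 mm apart, in any order.
- lugs_50: Fixed pair of upright steel lugs on the top of the beam's far tube: two plates, each 40 long (x) x 6 thick (y) x 28 mm high, with a clear gap of 50 mm between them in y. For the 48 mm spacer. Origin midway between the plates on the tube's top face, axes parallel to the beam's; the four pairs stand in a row 48 mm beyond the seam, 70 mm apart, in any order.
- magnet_square: Bystander, not to be disturbed: red magnetic welding square lying flat, 110 x 100 x 18 mm.
- valve: Bystander, not to be disturbed: brass ball valve with a red lever, 75 x 36 x 51 mm.
- offcut: Bystander, not to be disturbed: offcut of 50 mm square tube, 110 mm long.
- elbow: Bystander, not to be disturbed: dark steel pipe elbow, about 85 mm.
Not all that is in view belongs to the job. What is shaped like the spacer_48 but orange or purple is not meant.

How it is judged:
By the outcome, as a careful person would: the job done as asked, in the order asked, and still so for the second after the job is handed in, with the robot touching nothing.
Of spacer_30, spacer_36, spacer_42, spacer_48 only 2 to 4 are there at a start; the rules pass over those that are not, and their reading is None.
At some moment in a run one of spacer_30, spacer_36, spacer_42, spacer_48 may be knocked a few centimetres aside while the robot is not near it.
It also fails if it takes over 210 s, if anything falls off the work surface, if the arm or the gripper's body presses on something with over 40 N, if the wrist force passes 120 N, or if a joint passes its speed limit or range.

## Working session

There is one attempt and no reset: what is moved stays moved. The work goes in short steps, Python scripts to look and compute and a shell command to move; the robot and the scene stay as the last step left them, time stands still between calls to the robot, and variables do not carry over. Pictures are saved under pics/ and viewed, about 12 in all and at most 16, crops included, and the job is handed in when it is done.

```bash
mkdir -p pics
cat > h.py <<'E'
import numpy as np, cv2
from station import bot
from scipy.spatial.transform import Rotation as R
def cam(n):
    p=bot.camera_params(n); r=np.array(p['rotation'],float)
    if r.size==4: r=R.from_quat(r).as_matrix()
    return p,r.reshape(3,3),np.array(p['xyz'])
def cloud(n,d):
    p,r,t=cam(n); v,u=np.mgrid[:480,:640]
    c=np.stack([(u-p['cx'])/p['fx']*d,(v-p['cy'])/p['fy']*d,d],-1)
    return c@r.T+t
def ray(n,uv,z):
    p,r,t=cam(n); uv=np.atleast_2d(uv).astype(float)
    c=np.c_[(uv[:,0]-p['cx'])/p['fx'],(uv[:,1]-p['cy'])/p['fy'],np.ones(len(uv))]@r.T
    return t+c*((z-t[2])/c[:,2])[:,None]
def snap(n,name):
    im,d=bot.snapshot(n); cv2.imwrite(f'pics/{name}.png',im[...,::-1]); np.save(f'pics/{name}.npy',d); return im,d
E
python3 - <<'E'
from h import *
for n in('top','side'):
    snap(n,n+'0'); print(n,bot.camera_params(n))
print(bot.get_state(),bot.tips_ahead)
E
```

```text
top {'fx': 442.6031558509237, 'fy': 442.6031558509237, 'cx': 325.78930518759614, 'cy': 243.1331291170735, 'xyz': array([0.52954227, 0.01602382, 0.98177415]), 'rotation': array([-0.70297054,  0.71083502, -0.00981082,  0.02120703])}
side {'fx': 565.4954892438057, 'fy': 565.4954892438057, 'cx': 316.9047166410121, 'cy': 241.7865435137069, 'xyz': array([-0.09083966,  0.66469834,  0.90427974]), 'rotation': array([-0.34465978,  0.84786016, -0.3692901 ,  0.16114465])}
{'t': 0.1, 'joints': array([-1.42756842e+00,  4.94143848e-01,  1.34607097e+00,  2.55541872e-05,
        1.30248979e+00, -9.54963496e-02]), 'dq': array([-0.00021745, -0.00117566, -0.00151634, -0.00044859,  0.00040995,
        0.00112236]), 'joint_efforts': array([ 2.22512877e-03, -8.80236554e+01, -3.82545197e+01,  7.06788059e-02,
        4.82649927e-02, -4.70088685e-05]), 'position': array([ 0.1477801 , -0.60714368,  0.40418298]), 'eef_rot': array([ 7.86274850e-01, -6.17876648e-01, -3.93906329e-04, -3.92558498e-04]), 'ft_force': array([-0.57915922, -0.56524045, -0.86177423]), 'wrist_torque': array([ 0.01658647, -0.00803355,  0.03146342]), 'finger_gap': 1.0031619364956625} 0.1908
```

View pics/top0.png

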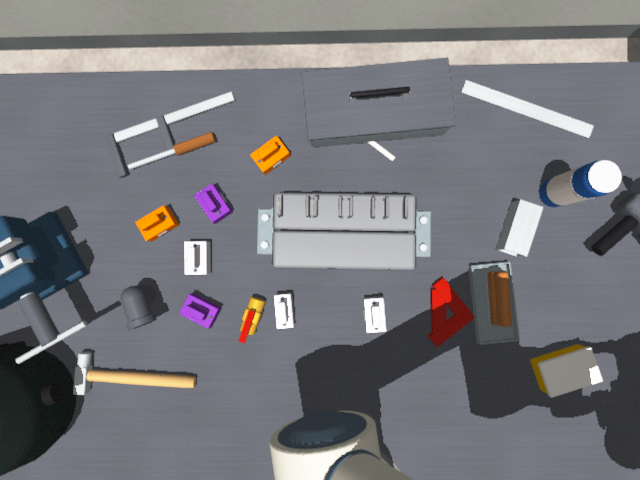

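View pics/side0.png

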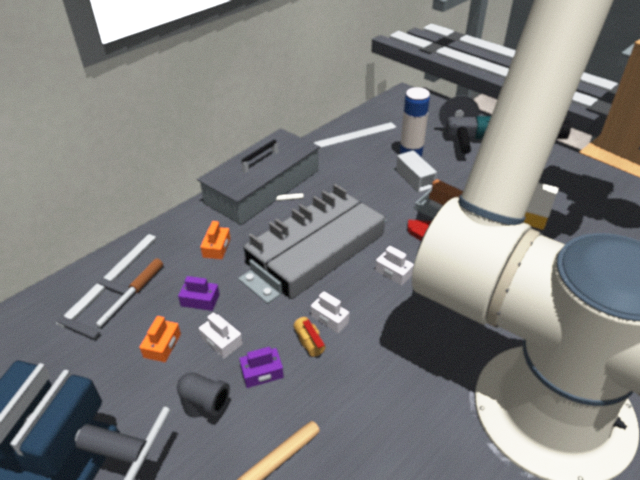

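The top view shows the beam at (344,230) with its lugs along the top row. There are three white blocks, at (197,257), (284,310) and (375,314); the orange and purple ones at (157,222), (270,154), (213,203) and (200,310) are decoys. The tray with the brush is at (494,302). Bystanders: red magnet (448,312), valve (252,317), elbow (138,305), offcut (520,227).

```bash
cat > meas.py <<'E'
from h import *
def rect(P):
    P=np.asarray(P)[:,:2].astype(np.float32); c,s,a=cv2.minAreaRect(P*1000)
    if s[0]<s[1]: s=(s[1],s[0]); a+=90
    return np.round(c,1),np.round(s,1),round((a+90)%180-90,1)
def spacers(n,im,d,verbose=True):
    C=cloud(n,d); hsv=cv2.cvtColor(im,cv2.COLOR_RGB2HSV)
    m=((hsv[...,1]<40)&(hsv[...,2]>150)&(d>0)&(C[...,2]>.022)&(C[...,2]<.08)&(C[...,0]<.62)&(C[...,0]>.2)&(C[...,1]>-.3)&(C[...,1]<.45)).astype(np.uint8)
    k,l,st,ce=cv2.connectedComponentsWithStats(m)
    for i in range(1,k):
        if st[i,4]<150: continue
        z=C[...,2][l==i]; P=C[l==i]
        q=P[(z<.042)]; r=P[z>.055]
        print(n,ce[i].round(),st[i,4],'zmed',np.median(q[:,2]).round(4),'body',rect(q),'rib',rect(r) if len(r)>8 else None)
E
python3 - <<'E'
from meas import *
im=cv2.imread('pics/top0.png')[...,::-1].copy(); d=np.load('pics/top0.npy')
spacers('top',im,d)
C=cloud('top',d); Z=C[...,2]
def comp(m,name,mn=15):
    k,l,st,ce=cv2.connectedComponentsWithStats(m.astype(np.uint8))
    for i in range(1,k):
        if st[i,4]>=mn: print(name,ce[i].round(1),st[i,4],'z',np.median(Z[l==i]).round(4),'c',C[l==i].mean(0).round(4),rect(C[l==i]))
v,u=np.mgrid[:480,:640]
b=(u>262)&(u<425)&(v>185)&(v<275)
comp(b&(Z>.05)&(Z<.072),'top')
comp(b&(Z>.075),'lug',8)
t=(u>460)&(u<530)&(v>255)&(v<350)
comp(t&(Z>.055),'ridge'); comp(t&(Z>.03)&(Z<.05),'back'); comp(t&(Z>.012)&(Z<.028),'rim')
# seam: dark line
a=cv2.resize(im[180:350,170:530],None,fx=2.2,fy=2.2,interpolation=cv2.INTER_CUBIC); cv2.imwrite('pics/crop0.png',a[...,::-1])
E
```

```text
top [349. 224.] 1386 zmed nan body (array([0., 0.]), array([0., 0.]), 0.0) rib (array([608.8,  -7.7]), array([292.9,  23.4]), 89.3)
top [344. 250.] 4939 zmed nan body (array([0., 0.]), array([0., 0.]), 0.0) rib (array([554.8,  -6.7]), array([293.3,  73.7]), 88.4)
top [195. 258.] 643 zmed 0.0329 body (array([543.3, 313.7]), array([71.4, 48.5]), 0.3) rib (array([542.2, 313.4]), array([41.8, 16.1]), -1.2)
top [283. 312.] 525 zmed 0.0331 body (array([426.5, 125.1]), array([71.9, 37.5]), 5.0) rib (array([427. , 124.5]), array([43.8, 16. ]), 3.9)
top [374. 316.] 655 zmed 0.0333 body (array([416.6, -69.6]), array([71.9, 43.5]), 4.0) rib (array([417.2, -70.3]), array([43.1, 16.2]), 3.4)
top [343.7 232.7] 10211 z 0.0589 c [ 0.5916 -0.0067  0.0588] (array([595.3,  -6.8]), array([301. , 159.9]), 88.4)
lug [279.4 205.2] 74 z 0.0861 c [0.6461 0.1226 0.097 ] (array([590.5,  80.9]), array([175.9,  27.6]), 37.8)
lug [306.7 206.8] 72 z 0.0867 c [0.6435 0.0683 0.0859] (array([645.5,  68.7]), array([40.1,  6.1]), -2.2)
lug [315.  206.5] 60 z 0.0869 c [0.6419 0.0508 0.1015] (array([595.1,  39.4]), array
[... 191 characters left out ...]
ay([594.9,  -8.5]), array([138.9,  13.1]), -15.2)
lug [372.  206.9] 65 z 0.0868 c [ 0.6397 -0.0632  0.1001] (array([590.1, -34.1]), array([155.5,  23.2]), -31.1)
lug [386.5 207.4] 79 z 0.0867 c [ 0.6402 -0.0937  0.0858] (array([640.5, -93.9]), array([39.6,  6. ]), -1.3)
lug [405.3 207.1] 74 z 0.0867 c [ 0.6374 -0.1276  0.1107] (array([584.1, -68.9]), array([199.5,  31.2]), -48.4)
ridge [503.  299.2] 703 z 0.0705 c [ 0.4514 -0.3286  0.0718] (array([ 462.3, -164.4]), array([368.9, 110.5]), 86.2)
back [492.4 298.1] 355 z 0.0416 c [ 0.4512 -0.3182  0.0409] (array([ 450.3, -319. ]), array([111.4,  13.5]), 0.6)
rim [487.9 307. ] 886 z 0.0195 c [ 0.4305 -0.316   0.0191] (array([ 437.6, -313.2]), array([170.1, 120.6]), 5.2)
  return _methods._mean(a, axis=axis, dtype=dtype,
  ret = ret.dtype.type(ret / rcount)
```

View pics/crop0.png

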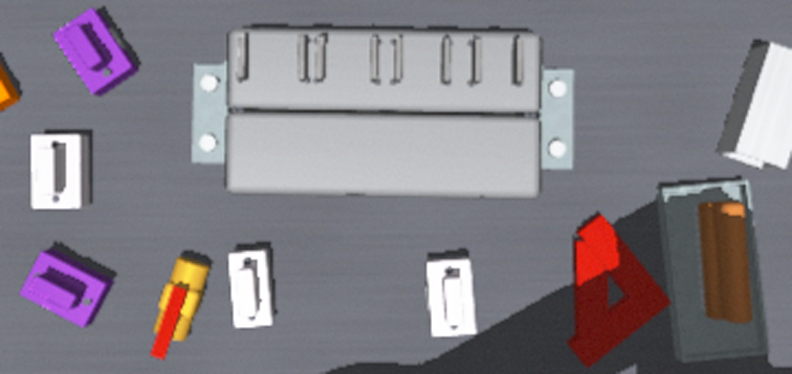

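Three white blocks are present. By measured thickness they are spacer_48 at top-view pixel (197,257), spacer_36 at (284,310) and spacer_42 at (375,314); spacer_30 is absent. White is the right colour, since orange and purple are excluded. The crop confirms all three and shows lug gaps widening towards the left and right ends. Next I refine the lugs and the brush and work out the first move.

```bash
cat > go.py <<'E'
from h import *
import sys
# go.py x y z(mm TCP) psi(deg or - to hold): needed offset in tool axes (cm) and roll
s=bot.get_state(); r=R.from_quat(s['eef_rot']).as_matrix(); psi=np.degrees(np.arctan2(r[1,0],r[0,0]))
print('t',round(s['t'],2),'pos mm',(s['position']*1000).round(1),'psi',psi.round(2),'f',s['ft_force'].round(1),'gap',round(s['finger_gap'],3),'tilt',np.degrees(np.arccos(-r[2,2])).round(2),'j6',s['joints'][5].round(2))
if len(sys.argv)>4:
    T=np.array([float(a) for a in sys.argv[1:4]])/1000
    print('offset cm (current axes)',((T-s['position'])@r*100).round(2), 'roll', round(psi-float(sys.argv[4]),2) if sys.argv[4]!='-' else 0)
E
python3 - <<'E'
from meas import *
im=cv2.imread('pics/top0.png')[...,::-1].copy(); d=np.load('pics/top0.npy')
C=cloud('top',d); Z=C[...,2]; v,u=np.mgrid[:480,:640]
def comp(m,name,mn=15):
    k,l,st,ce=cv2.connectedComponentsWithStats(m.astype(np.uint8))
    for i in range(1,k):
        if st[i,4]>=mn: print(name,st[i,4],'z',np.median(Z[l==i]).round(4),rect(C[l==i]))
b=(u>262)&(u<425)&(v>185)&(v<275)
comp(b&(Z>.078)&(Z<.095),'lug',8)
t=(u>465)&(u<530)&(v>262)&(v<340)
comp(t&(Z>.064)&(Z<.078),'ridge'); comp(t&(Z>.035)&(Z<.05),'back')
g=(u>455)&(u<535)&(v>255)&(v<350); P=C[g&(Z>.016)&(Z<.026)]; print('tray',rect(P[P[:,1]<-.25]))
E
python3 go.py 451 -329 300 -88
```

```text
lug 64 z 0.0865 (array([646.8, 124.1]), array([39. ,  5.9]), -0.1)
lug 67 z 0.0868 (array([645.5,  68.7]), array([40.1,  6.1]), -2.2)
lug 58 z 0.0869 (array([644.3,  51.4]), array([38.3,  4.4]), -1.2)
lug 59 z 0.0868 (array([643.3,   2.4]), array([39.2,  5.8]), -3.8)
lug 60 z 0.087 (array([643., -21.]), array([39.3,  5.9]), -1.4)
lug 61 z 0.0869 (array([642. , -64.3]), array([38.8,  6.1]), -4.5)
lug 79 z 0.0867 (array([640.5, -93.9]), array([39.6,  6. ]), -1.3)
lug 70 z 0.0867 (array([ 639.5, -132.1]), array([39.1,  6.6]), -1.4)
ridge 613 z 0.0708 (array([ 451.6, -331.8]), array([110.4,  23.1]), 2.8)
back 316 z 0.042 (array([ 450.3, -319. ]), array([111.4,  13.4]), 0.6)
tray (array([ 446.6, -316.2]), array([190.1, 132.5]), -2.0)
t 0.1 pos mm [ 147.8 -607.1  404.2] psi -76.32 f [-0.6 -0.6 -0.9] gap 1.003 tilt 0.06 j6 -0.1
offset cm (current axes) [-19.84 -36.04  10.44] roll 11.68
```

```bash
python3 -m crank '{"offset":[[-2.0,-3.6,1.0],[-2.0,-3.6,1.0],[-2.0,-3.6,1.0],[-2.0,-3.6,1.0],[-2.0,-3.6,1.0],[-2.0,-3.6,1.0],[-2.0,-3.6,1.0],[-2.0,-3.6,1.0],[-2.0,-3.6,1.0],[-2.0,-3.6,1.0],[0,0,0],[0,0,0]],"roll":[0,0,0,0,0,0,0,0,0,0,5.5,5.5]}' 1 40; python3 go.py 451.6 -331.5 237 -87.2
python3 - <<'E'
from h import *
im,d=snap('side','side1'); im2,_=snap('top','top1')
cv2.imwrite('pics/v1.png',np.hstack([cv2.resize(im2[200:380,420:600],(400,400)),cv2.resize(im[140:300,380:540],(400,400))])[...,::-1])
E
```

```text
t: 1.6
position: [0.4507, -0.3272, 0.3043]
eef_rot: [0.723, -0.691, -0.0, 0.0]
ft_force: [0.3, 0.2, 0.1]
finger_gap: 1.002
t 1.6 pos mm [ 450.7 -327.2  304.3] psi -87.43 f [0.3 0.2 0.1] gap 1.002 tilt 0.05 j6 0.79
offset cm (current axes) [ 0.44 -0.08  6.73] roll -0.23
```

View pics/v1.png

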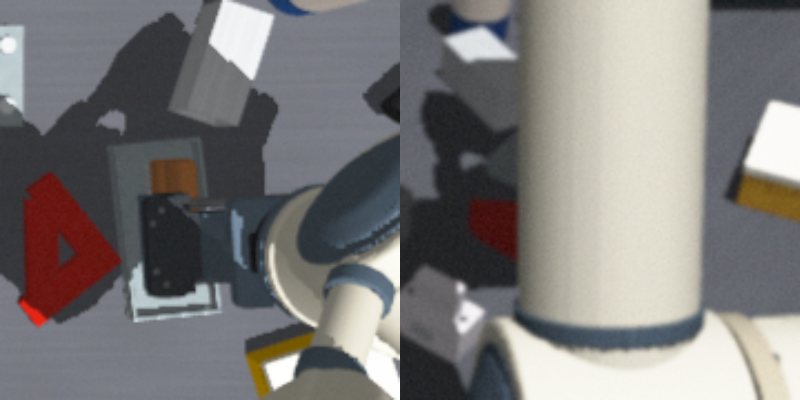

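The gripper sits over the brush at crop pixel (170,240), with its long axis lined up. I descend and grip.

```bash
python3 -m crank '{"offset":[[0.2,-0.04,2.0],[0.2,-0.04,2.0],[0.04,0,1.7],[0,0,1.0],[0,0,0]],"roll":[0,0,0,0,0]}' 1 40; python3 -m crank '{"offset":[[0,0,0],[0,0,0],[0,0,0],[0,0,0],[0,0,0],[0,0,0],[0,0,0],[0,0,0]],"roll":[0,0,0,0,0,0,0,0]}' 0 40; python3 go.py
```

```text
t: 2.33
position: [0.4512, -0.3321, 0.2373]
eef_rot: [0.724, -0.69, -0.001, 0.0]
ft_force: [1.5, 0.0, -0.1]
finger_gap: 1.0
t: 3.32
position: [0.4513, -0.3322, 0.2377]
eef_rot: [0.723, -0.69, -0.0, -0.0]
ft_force: [-0.0, 0.6, -0.8]
finger_gap: 0.239
t 3.33 pos mm [ 451.3 -332.2  237.7] psi -87.32 f [-0.   0.6 -0.8] gap 0.239 tilt 0.0 j6 0.78
```

```bash
python3 -m crank '{"offset":[[0,0,-1],[0,0,-2.5],[0,0,-3],[0,0,-3],[0,0,-3],[0,0,0]],"roll":[0,0,0,0,0,0]}'; python3 go.py 598.2 97.2 330 -1.6
```

```text
t: 4.08
position: [0.4516, -0.3324, 0.3651]
eef_rot: [0.723, -0.69, 0.002, -0.0]
ft_force: [-0.8, 0.2, -3.3]
finger_gap: 0.24
t 4.08 pos mm [ 451.6 -332.4  365.1] psi -87.31 f [-0.8  0.2 -3.3] gap 0.24 tilt 0.23 j6 0.78
offset cm (current axes) [-42.23 -16.65   3.43] roll -85.71
```

```bash
python3 -m crank '{"offset":[[-4.2,-1.66,0],[-4.2,-1.66,0],[-4.2,-1.66,0],[-4.2,-1.66,0],[-4.2,-1.66,0],[-4.2,-1.66,0],[-4.2,-1.66,0],[-4.2,-1.66,0],[-4.2,-1.66,0],[-4.2,-1.66,0],[0,0,0]],"roll":[0,0,0,0,0,0,0,0,0,0,0]}'; python3 -m crank '{"offset":[[0,0,0],[0,0,0],[0,0,0],[0,0,0],[0,0,0],[0,0,0],[0,0,0],[0,0,0],[0,0,0],[0,0,0]],"roll":[-9.5,-9.5,-9.5,-9.5,-9.5,-9.5,-9.5,-9.5,-9.7,0]}'; python3 go.py 598.2 97.2 310 -1.6
python3 - <<'E'
from h import *
im,d=snap('side','side2'); im2,_=snap('top','top2')
cv2.imwrite('pics/v2.png',np.hstack([cv2.resize(im2[150:300,220:440],(400,300)),cv2.resize(im[130:310,220:420],(400,300))])[...,::-1])
E
```

```text
t: 5.45
position: [0.5977, 0.0978, 0.3615]
eef_rot: [0.725, -0.689, -0.001, 0.0]
ft_force: [-0.1, -0.8, -2.9]
finger_gap: 0.239
t: 6.7
position: [0.5971, 0.0946, 0.3619]
eef_rot: [1.0, -0.015, -0.001, 0.0]
ft_force: [0.8, 0.4, -3.8]
finger_gap: 0.237
t 6.7 pos mm [597.1  94.6 361.9] psi -1.69 f [ 0.8  0.4 -3.8] gap 0.237 tilt 0.08 j6 0.09
offset cm (current axes) [ 0.11 -0.26  5.19] roll -0.09
```

View pics/v2.png

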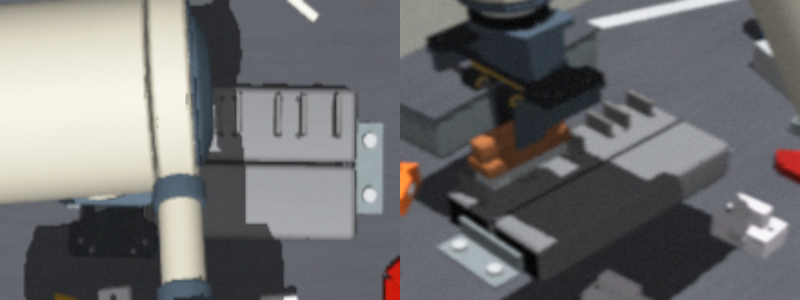

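The brush hangs over the beam's left end, lying along the seam (side crop, about (520,145)). I lower it to just above contact.

```bash
python3 -m crank '{"offset":[[0.1,-0.26,2.0],[0,0,2.0],[0,0,1.5],[0,0,0.7],[0,0,0],[0,0,0]],"roll":[0,0,0,0,0,0]}'; python3 go.py 598.2 97.2 290.4 -1.6
```

```text
t: 7.55
position: [0.5988, 0.0977, 0.3013]
eef_rot: [1.0, -0.014, 0.0, -0.0]
ft_force: [0.9, -0.5, -3.4]
finger_gap: 0.239
t 7.55 pos mm [598.8  97.7 301.3] psi -1.64 f [ 0.9 -0.5 -3.4] gap 0.239 tilt 0.06 j6 0.09
offset cm (current axes) [-0.06  0.05  1.09] roll -0.04
```

```bash
python3 -m crank '{"offset":[[-0.06,0,0.4],[0,0,0.3],[0,0,0.2],[0,0,0],[0,0,0]],"roll":[0,0,0,0,0]}'; python3 go.py 598.2 97.2 290.4 -1.6;  python3 -m crank '{"offset":[[0,0,0.1],[0,0,0.1],[0,0,0],[0,0,0]],"roll":[0,0,0,0]}'; python3 go.py 592.5 -110.8 290.4 -1.6
```

```text
t: 8.18
position: [0.598, 0.0978, 0.2919]
eef_rot: [1.0, -0.014, 0.0, -0.0]
ft_force: [-2.1, -0.3, 4.2]
finger_gap: 0.237
t 8.18 pos mm [598.   97.8 291.9] psi -1.62 f [-2.1 -0.3  4.2] gap 0.237 tilt 0.02 j6 0.09
offset cm (current axes) [0.02 0.06 0.15] roll -0.02
t: 8.68
position: [0.598, 0.0978, 0.29]
eef_rot: [1.0, -0.014, 0.0, -0.0]
ft_force: [-1.4, -0.3, 8.2]
finger_gap: 0.239
t 8.68 pos mm [598.   97.8 290. ] psi -1.62 f [-1.4 -0.3  8.2] gap 0.239 tilt 0.02 j6 0.09
offset cm (current axes) [ 0.04 20.86 -0.04] roll -0.02
```

```bash
python3 -m crank '{"offset":[[0,0,-0.1],[0,0.5,0],[0,1,0],[0,1,0],[0,1,0],[0,1,0],[0,1,0],[0,1,0]],"roll":[0,0,0,0,0,0,0,0]}'; python3 go.py 592.5 -110.8 291.1 -1.6
```

```text
t: 9.68
position: [0.5964, 0.0328, 0.291]
eef_rot: [1.0, -0.014, 0.001, -0.0]
ft_force: [0.1, 3.8, 4.9]
finger_gap: 0.239
t 9.68 pos mm [596.4  32.8 291. ] psi -1.62 f [0.1 3.8 4.9] gap 0.239 tilt 0.07 j6 -0.02
offset cm (current axes) [ 0.02 14.37 -0.02] roll -0.02
```

```bash
python3 -m crank '{"offset":[[0,1,0],[0,1,0],[0,1,0],[0,1,0],[0,1,0],[0,1,0]],"roll":[0,0,0,0,0,0]}';python3 -m crank '{"offset":[[0,1,0],[0,1,0],[0,1,0],[0,1,0],[0,1,0],[0,1,0],[0,1,0],[0,1,0],[0,0.4,0],[0,0,0]],"roll":[0,0,0,0,0,0,0,0,0,0]}'; python3 go.py 592.5 -110.8 291.1 -1.6
```

```text
t: 10.42
position: [0.5946, -0.0272, 0.2909]
eef_rot: [1.0, -0.014, 0.0, -0.0]
ft_force: [0.2, 5.2, 6.2]
finger_gap: 0.234
t: 11.68
position: [0.5922, -0.1114, 0.2909]
eef_rot: [1.0, -0.014, 0.0, 0.0]
ft_force: [-0.2, -0.7, 5.8]
finger_gap: 0.239
t 11.68 pos mm [ 592.2 -111.4  290.9] psi -1.64 f [-0.2 -0.7  5.8] gap 0.239 tilt 0.04 j6 -0.26
offset cm (current axes) [ 0.03 -0.06 -0.02] roll -0.04
```

```bash
python3 -m crank '{"offset":[[0,0,-1],[0,0,-2.5],[0,0,-3],[0,0,-1],[0,0,0],[0,0,0],[0,0,0],[0,0,0],[0,0,0],[0,0,0],[0,0,0],[0,0,0]],"roll":[0,0,0,0,9.5,9.5,9.5,9.5,9.5,9.5,9.5,9.5]}';python3 -m crank '{"offset":[[0,0,0],[0,0,0]],"roll":[9.7,0]}'; python3 go.py 451.6 -332.2 300 -87.3
```

```text
t: 13.18
position: [0.5918, -0.1111, 0.3649]
eef_rot: [0.778, -0.629, -0.001, 0.0]
ft_force: [0.1, -0.1, -2.7]
finger_gap: 0.238
t: 13.42
position: [0.5918, -0.1111, 0.365]
eef_rot: [0.724, -0.69, -0.001, 0.0]
ft_force: [-0.1, 0.3, -2.9]
finger_gap: 0.238
t 13.43 pos mm [ 591.8 -111.1  365. ] psi -87.27 f [-0.1  0.3 -2.9] gap 0.238 tilt 0.07 j6 1.24
offset cm (current axes) [21.42 15.05  6.51] roll 0.03
```

```bash
python3 -m crank '{"offset":[[3.06,2.15,0],[3.06,2.15,0],[3.06,2.15,0],[3.06,2.15,0],[3.06,2.15,0],[3.06,2.15,0],[3.06,2.15,0],[0,0,2.5],[0,0,2.5],[0,0,1.5],[0,0,0],[0,0,0]],"roll":[0,0,0,0,0,0,0,0,0,0,0,0]}'; python3 go.py 451.6 -332.2 238 -87.3
python3 - <<'E'
from h import *
im,d=snap('side','side3'); im2,_=snap('top','top3')
cv2.imwrite('pics/v3.png',np.hstack([cv2.resize(im2[220:380,430:590],(400,400)),cv2.resize(im[140:300,360:520],(400,400))])[...,::-1])
E
```

```text
t: 14.92
position: [0.452, -0.3323, 0.3014]
eef_rot: [0.724, -0.69, 0.0, 0.0]
ft_force: [-0.3, -0.2, -3.2]
finger_gap: 0.239
t 14.93 pos mm [ 452.  -332.3  301.4] psi -87.25 f [-0.3 -0.2 -3.2] gap 0.239 tilt 0.05 j6 0.78
offset cm (current axes) [-0.01  0.05  6.34] roll 0.05
```

View pics/v3.png

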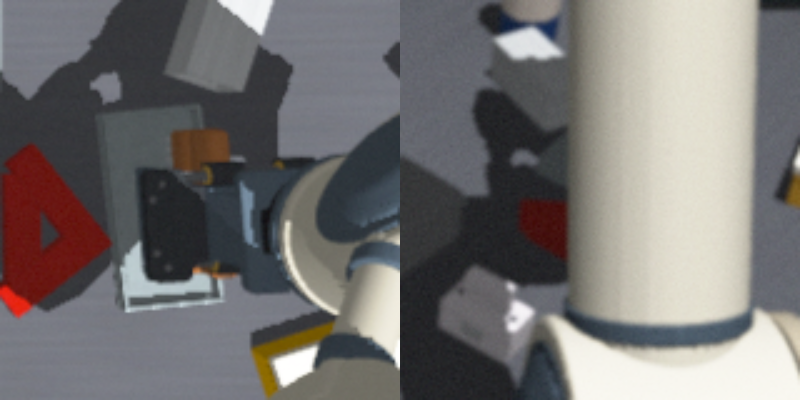

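The brush is back above the tray; its rightward shift in the crop, at about (200,150), is parallax. I set it down at the pose it was picked up from.

```bash
python3 -m crank '{"offset":[[0,0,2.0],[0,0,2.0],[0,0,1.5],[0,0,0.7],[0,0,0.1],[0,0,0]],"roll":[0,0,0,0,0,0]}'; python3 -m crank '{"offset":[[0,0,0],[0,0,0],[0,0,0],[0,0,0],[0,0,-2.0],[0,0,-4],[0,0,-4],[0,0,0]],"roll":[0,0,0,0,0,0,0,0]}' 1 40; python3 go.py 416.9 -70 330 -86.6
```

```text
t: 15.78
position: [0.4518, -0.3322, 0.2382]
eef_rot: [0.723, -0.69, 0.0, 0.0]
ft_force: [-1.3, 0.2, -0.3]
finger_gap: 0.243
t: 16.77
position: [0.4523, -0.3326, 0.3405]
eef_rot: [0.723, -0.69, 0.003, -0.0]
ft_force: [-0.1, 0.7, 0.1]
finger_gap: 1.0
t 16.77 pos mm [ 452.3 -332.6  340.5] psi -87.32 f [-0.1  0.7  0.1] gap 1.0 tilt 0.3 j6 0.78
offset cm (current axes) [-26.4    2.31   0.94] roll -0.72
```

```bash
python3 -m crank '{"offset":[[-3.5,0.6,0],[-3.5,0.6,0],[-3.5,0.6,0],[-3.5,0.6,0],[0,0,0]],"roll":[0,0,0,-0.7,0]}'
python3 - <<'E'
from meas import *
im,d=snap('top','top4'); spacers('top',im,d)
C=cloud('top',d);Z=C[...,2];v,u=np.mgrid[:480,:640]
m=(u>465)&(u<530)&(v>262)&(v<340)&(Z>.064)&(Z<.078); print('ridge',m.sum(),rect(C[m]))
E
python3 go.py 416.9 -70 300 -86.6
```

```text
t: 17.4
position: [0.4203, -0.1915, 0.337]
eef_rot: [0.728, -0.685, -0.001, 0.0]
ft_force: [0.7, -1.3, -0.2]
finger_gap: 0.999
top [349. 224.] 1379 zmed nan body (array([0., 0.]), array([0., 0.]), 0.0) rib (array([608.9,  -8.6]), array([291.1,  23.4]), 89.3)
top [343. 248.] 4186 zmed nan body (array([0., 0.]), array([0., 0.]), 0.0) rib (array([555.4,  -6.4]), array([293. ,  73.6]), 88.6)
top [195. 258.] 642 zmed 0.0327 body (array([543.3, 313.6]), array([71.2, 48.8]), -0.0) rib (array([542.1, 313.2]), array([42., 16.]), 0.7)
top [283. 312.] 525 zmed 0.0332 body (array([426.7, 124.9]), array([71.6, 37.6]), 5.0) rib (array([426.9, 124.3]), array([43.3, 16. ]), 4.2)
ridge 177 (array([ 488.2, -330.6]), array([36.6, 22.7]), -0.4)
t 17.45 pos mm [ 421.  -192.7  337.2] psi -86.54 f [ 0.3 -0.4  0.2] gap 0.998 tilt 0.06 j6 0.95
offset cm (current axes) [-12.27  -0.34   3.73] roll 0.06
  return _methods._mean(a, axis=axis, dtype=dtype,
  ret = ret.dtype.type(ret / rcount)
```

View pics/top4.png

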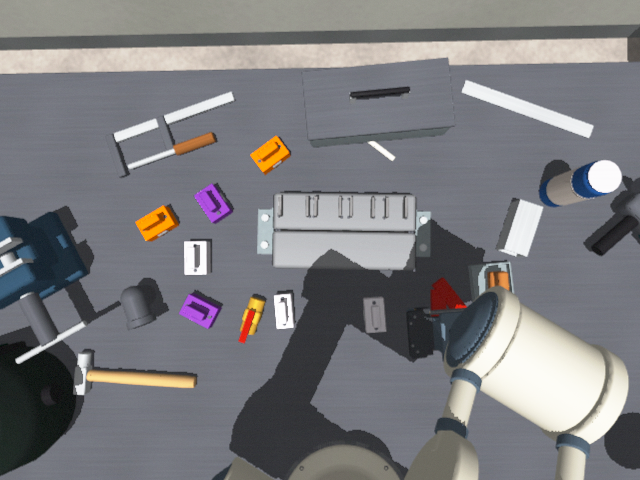

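All three spacers are where they were: the 42 at (374,314) in shadow, the 36 at (284,310) and the 48 at (197,257). The brush is in the tray at (497,275). I take spacer_42 first.

```bash
python3 -m crank '{"offset":[[-4.1,-0.1,0],[-4.1,-0.1,0],[-4.1,-0.14,2],[0,0,3],[0,0,3],[0,0,2],[0,0,0.8],[0,0,0]],"roll":[0,0,0,0,0,0,0,0]}' 0.7 40;  python3 go.py 416.9 -70 229 -86.6
```

```text
t: 18.45
position: [0.4176, -0.0708, 0.2294]
eef_rot: [0.728, -0.686, -0.0, 0.0]
ft_force: [-0.6, -0.3, 0.7]
finger_gap: 0.701
t 18.45 pos mm [417.6 -70.8 229.4] psi -86.64 f [-0.6 -0.3  0.7] gap 0.701 tilt 0.04 j6 1.2
offset cm (current axes) [-0.09  0.06  0.04] roll -0.04
```

```bash
python3 -m crank '{"offset":[[0,0,0],[0,0,0],[0,0,0],[0,0,0],[0,0,0],[0,0,-1],[0,0,-3],[0,0,-4],[0,0,-4],[0,0,0],[0,0,0]],"roll":[0,0,0,0,0,0,0,0,0,2.5,2.6]}' 0 40;  python3 go.py 643.8 26.9 349 -91.7
```

```text
t: 19.82
position: [0.4171, -0.0704, 0.3508]
eef_rot: [-0.696, 0.718, -0.001, 0.0]
ft_force: [0.5, 0.7, -2.6]
finger_gap: 0.174
t 19.82 pos mm [417.1 -70.4 350.8] psi -91.8 f [ 0.5  0.7 -2.6] gap 0.174 tilt 0.07 j6 1.29
offset cm (current axes) [-10.43 -22.35   0.2 ] roll -0.1
```

```bash
python3 -m crank '{"offset":[[-1.74,-3.72,0],[-1.74,-3.72,0],[-1.74,-3.72,0],[-1.74,-3.72,0],[-1.74,-3.72,0],[-1.74,-3.72,0],[0,0,1.5],[0,0,0],[0,0,0]],"roll":[0,0,0,0,0,0,0,0,0]}';  python3 go.py 643.8 26.9 330 -91.7
python3 - <<'E'
from h import *
im,d=snap('side','side5'); im2,_=snap('top','top5')
cv2.imwrite('pics/v5.png',np.hstack([cv2.resize(im2[170:290,250:430],(400,267)),cv2.resize(im[160:300,220:430],(400,267))])[...,::-1])
E
```

```text
t: 20.95
position: [0.6429, 0.0269, 0.3351]
eef_rot: [-0.696, 0.718, 0.0, -0.0]
ft_force: [0.1, -0.5, -2.2]
finger_gap: 0.171
t 20.95 pos mm [642.9  26.9 335.1] psi -91.74 f [ 0.1 -0.5 -2.2] gap 0.171 tilt 0.04 j6 1.55
offset cm (current axes) [-0.01 -0.09  0.51] roll -0.04
```

View pics/v5.png

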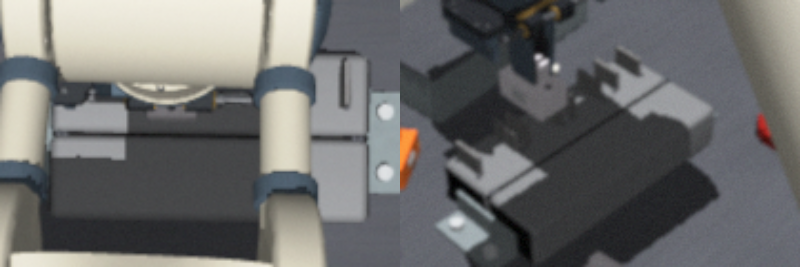

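```bash
cat > rel.py <<'E'
from h import *
import sys
# side-view check in beam axes about (594.9,-6.8): flank (+y face) positions of the held block and of the lugs, mm
name,zb=sys.argv[1],float(sys.argv[2])
d=np.load(f'pics/{name}.npy'); C=cloud('side',d)*1000
a=np.radians(-1.65); X=C-np.array([595.3,-6.8,0]); B=np.stack([X[...,0]*np.cos(a)+X[...,1]*np.sin(a),-X[...,0]*np.sin(a)+X[...,1]*np.cos(a),X[...,2]],-1)
# normals from the depth gradient
n=np.cross(cv2.GaussianBlur(np.gradient(B,axis=1),(3,3),0),cv2.GaussianBlur(np.gradient(B,axis=0),(3,3),0)); n/=np.linalg.norm(n,axis=-1,keepdims=True)+1e-9
def st(m,k,l):
    v=B[m][:,k]
    if len(v)>4: print(l,len(v),'med',np.median(v).round(1),'p3/97',np.percentile(v,[3,97]).round(1))
    else: print(l,'few',len(v))
blk=(B[...,2]>zb+2)&(B[...,2]<zb+36)&(abs(B[...,0]-48)<60)&(abs(B[...,1])<160)
st(blk&(abs(n[...,1])>.9)&(B[...,2]<zb+32),1,'block +y flank y')
st(blk&(abs(n[...,0])>.9)&(B[...,2]<zb+32),1,'block front face y'); st(blk&(abs(n[...,0])>.9)&(B[...,2]<zb+32),0,'block front face x')
st(blk&(abs(n[...,2])>.9)&(B[...,2]>zb+28),1,'block top y'); st(blk&(abs(n[...,2])>.9)&(B[...,2]>zb+28),2,'block top z')
lug=(B[...,2]>64)&(B[...,2]<86)&(abs(B[...,0]-48)<21)&(abs(n[...,1])>.85)
ys=B[lug][:,1]; h,e=np.histogram(ys,np.arange(-150,151,3)); print('lug flanks:',[(round(float(np.median(ys[(ys>e[i]-2)&(ys<e[i+1]+2)])),1),int(h[i])) for i in range(len(h)) if h[i]>12])
st((abs(B[...,1])<100)&(abs(B[...,0]+30)<35)&(abs(n[...,2])>.9)&(B[...,2]>40)&(B[...,2]<80),2,'beam top z')
E
python3 rel.py side5 106; python3 rel.py side0 40 | tail -2
```

```text
block +y flank y 145 med 56.9 p3/97 [54.1 59.7]
block front face y 101 med 38.0 p3/97 [22.3 53.5]
block front face x 101 med 14.8 p3/97 [12.8 17.1]
block top y 79 med 48.2 p3/97 [21.7 54.7]
block top z 79 med 140.3 p3/97 [138.  141.9]
lug flanks: [(-120.4, 35), (-120.0, 26), (-82.1, 33), (-81.3, 14), (-53.4, 16), (-53.2, 46), (63.3, 17), (80.8, 34), (80.9, 31), (136.8, 57)]
beam top z 1574 med 61.0 p3/97 [57.9 64.2]
lug flanks: [(-120.2, 36), (-119.9, 31), (-82.4, 22), (-53.6, 16), (-53.1, 47), (-9.7, 25), (-9.3, 13), (13.9, 58), (63.7, 23), (80.9, 33), (81.0, 29), (136.7, 59)]
beam top z 1602 med 60.9 p3/97 [57.6 64.1]
```

The side view puts the block's left flank at 56.9 mm, against 56.8 expected for a centred fit in the 44 gap. I go down gently while watching the force.

```bash
python3 -m crank '{"offset":[[0,-0.09,1.0],[0,0,0.5],[0,0,0.3],[0,0,0.3],[0,0,0]],"roll":[0,0,0,0,0]}'; python3 go.py 643.8 26.9 289 -91.7
```

```text
t: 21.68
position: [0.6444, 0.0272, 0.3135]
eef_rot: [-0.696, 0.718, 0.0, -0.0]
ft_force: [-0.8, 0.0, -2.2]
finger_gap: 0.173
t 21.68 pos mm [644.4  27.2 313.5] psi -91.72 f [-0.8  0.  -2.2] gap 0.173 tilt 0.02 j6 1.55
offset cm (current axes) [0.03 0.06 2.45] roll -0.02
```

```bash
python3 -m crank '{"offset":[[0,0,0.3],[0,0,0.2],[0,0,0]],"roll":[0,0,0]}'; python3 go.py 643.8 26.9 289 -91.7
```

```text
t: 22.05
position: [0.6444, 0.0272, 0.3086]
eef_rot: [-0.696, 0.718, 0.0, -0.0]
ft_force: [0.5, 0.6, -2.9]
finger_gap: 0.173
t 22.05 pos mm [644.4  27.2 308.6] psi -91.72 f [ 0.5  0.6 -2.9] gap 0.173 tilt 0.02 j6 1.55
offset cm (current axes) [0.03 0.06 1.96] roll -0.02
```

```bash
python3 -m crank '{"offset":[[0,0,0.4],[0,0,0.4],[0,0,0.3],[0,0,0.3],[0,0,0]],"roll":[0,0,0,0,0]}'; python3 go.py 643.8 26.9 289 -91.7;  python3 -m crank '{"offset":[[0,0,0.2],[0,0,0.2],[0,0,0.1],[0,0,0]],"roll":[0,0,0,0]}'; python3 go.py 643.8 26.9 289 -91.7
```

```text
t: 22.68
position: [0.6447, 0.0265, 0.2945]
eef_rot: [-0.696, 0.718, -0.001, -0.0]
ft_force: [1.3, -7.0, -4.1]
finger_gap: 0.174
t 22.68 pos mm [644.7  26.5 294.5] psi -91.72 f [ 1.3 -7.  -4.1] gap 0.174 tilt 0.07 j6 1.55
offset cm (current axes) [-0.04  0.09  0.55] roll -0.02
t: 23.18
position: [0.6447, 0.0265, 0.2899]
eef_rot: [-0.696, 0.718, -0.001, -0.0]
ft_force: [0.1, -6.0, 0.8]
finger_gap: 0.174
t 23.18 pos mm [644.7  26.5 289.9] psi -91.72 f [ 0.1 -6.   0.8] gap 0.174 tilt 0.08 j6 1.55
offset cm (current axes) [-0.03  0.09  0.08] roll -0.02
```

```bash
python3 -m crank '{"offset":[[0,0,0.1],[0,0,0.1],[0,0,0]],"roll":[0,0,0]}'; python3 go.py;  python3 -m crank '{"offset":[[0,0,0.1],[0,0,0]],"roll":[0,0]}'; python3 go.py
```

```text
t: 23.55
position: [0.6445, 0.0265, 0.2898]
eef_rot: [-0.696, 0.718, -0.001, 0.0]
ft_force: [-9.8, -7.6, 30.1]
finger_gap: 0.173
t 23.55 pos mm [644.5  26.5 289.8] psi -91.72 f [-9.8 -7.6 30.1] gap 0.173 tilt 0.13 j6 1.55
t: 23.8
position: [0.6445, 0.0265, 0.2897]
eef_rot: [-0.696, 0.718, -0.001, 0.0]
ft_force: [-14.3, -7.1, 43.0]
finger_gap: 0.172
t 23.8 pos mm [644.5  26.5 289.7] psi -91.71 f [-14.3  -7.1  43. ] gap 0.172 tilt 0.16 j6 1.55
```

Seated against the tube (hard stop at 289.8). I ease off and release.

```bash
python3 -m crank '{"offset":[[0,0,-0.2],[0,0,-0.1],[0,0,0]],"roll":[0,0,0]}'; python3 -m crank '{"offset":[[0,0,0],[0,0,0],[0,0,0],[0,0,0],[0,0,-1],[0,0,-3],[0,0,-3],[0,0,-1],[0,0,0]],"roll":[0,0,0,0,0,0,0,0,0]}' 0.45; python3 go.py 426.8 124.6 365 -85.6
```

```text
t: 24.18
position: [0.6447, 0.0265, 0.2898]
eef_rot: [-0.696, 0.718, -0.001, -0.0]
ft_force: [-0.2, -6.5, 2.2]
finger_gap: 0.167
t: 25.3
position: [0.6445, 0.0272, 0.3701]
eef_rot: [-0.696, 0.718, -0.0, 0.0]
ft_force: [-0.6, 0.9, -0.6]
finger_gap: 0.45
t 25.3 pos mm [644.5  27.2 370.1] psi -91.72 f [-0.6  0.9 -0.6] gap 0.45 tilt 0.06 j6 1.55
offset cm (current axes) [-9.09 22.05  0.49] roll -6.12
```

```bash
python3 -m crank '{"offset":[[-1.5,3.67,0],[-1.5,3.67,0],[-1.5,3.67,0],[-1.5,3.67,0],[-1.5,3.67,0],[-1.5,3.67,0],[0,0,3],[0,0,2],[0,0,0]],"roll":[0,0,0,0,0,0,-3,-3,0]}'; python3 go.py 426.8 124.6 229 -85.6
python3 - <<'E'
from meas import *
im,d=snap('side','side6'); spacers('side',im,d); im2,d2=snap('top','top6'); spacers('top',im2,d2)
cv2.imwrite('pics/v6.png',np.hstack([cv2.resize(im[150:390,180:440],(433,400)),cv2.resize(im2[170:350,230:430],(367,400))])[...,::-1])
E
```

```text
t: 26.42
position: [0.4263, 0.1237, 0.3182]
eef_rot: [0.733, -0.68, -0.001, 0.002]
ft_force: [0.2, -0.0, 0.2]
finger_gap: 0.446
t 26.43 pos mm [426.3 123.7 318.2] psi -85.73 f [ 0.2 -0.   0.2] gap 0.446 tilt 0.23 j6 1.64
offset cm (current axes) [-0.09 -0.09  8.92] roll -0.13
side [219. 332.] 836 zmed 0.0347 body (array([547.6, 316.5]), array([75.8, 50.5]), 0.5) rib (array([546. , 315.7]), array([44.6, 17.2]), -0.9)
top [350. 224.] 1233 zmed nan body (array([0., 0.]), array([0., 0.]), 0.0) rib (array([609.9,  -7.6]), array([289.2,  21.4]), 89.2)
top [291. 236.] 232 zmed nan body (array([0., 0.]), array([0., 0.]), 0.0) rib (array([583.8,  93.9]), array([86.1, 17.1]), 89.4)
top [374. 250.] 2680 zmed nan body (array([0., 0.]), array([0., 0.]), 0.0) rib (array([553.2, -63.2]), array([175.9,  71.3]), 88.4)
top [195. 258.] 645 zmed 0.0328 body (array([543.4, 313.8]), array([71.3, 49.4]), 0.0) rib (array([542.2, 313.1]), array([41.9, 15.6]), -1.7)
  return _methods._mean(a, axis=axis, dtype=dtype,
  ret = ret.dtype.type(ret / rcount)
```

View pics/v6.png

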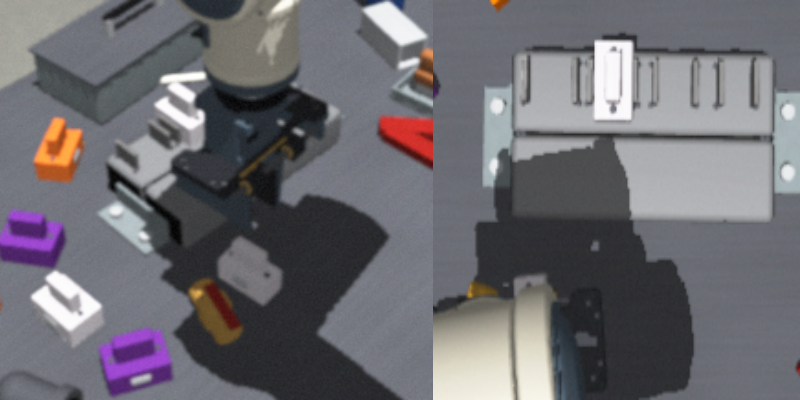

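The 42 block now stands between its lugs (top crop (613,80)), and the 36 block is unmoved (side crop (250,270)). The valve stands close by at (210,310), so I narrow the jaws and check clearance.

```bash
python3 - <<'E'
from h import *
im=cv2.imread('pics/top0.png')[...,::-1].copy(); C=cloud('top',np.load('pics/top0.npy'))*1000
hsv=cv2.cvtColor(im,cv2.COLOR_RGB2HSV); m=(hsv[...,1]>130)&(C[...,2]>8); m[:, :235]=0; m[:,272:]=0; m[:290]=0; m[350:]=0
P=C[m]
for a in range(380,470,10):
    q=P[(P[:,0]>=a)&(P[:,0]<a+10)]
    if len(q): print(a,'min y',q[:,1].min().round(),'zmax',q[:,2].max().round())
E
python3 -m crank '{"offset":[[-0.09,-0.09,0],[0,0,3],[0,0,0]],"roll":[0,0,0]}' 0.32; python3 go.py 426.8 124.6 229 -85.6
```

```text
380 min y 186.0 zmax 55.0
390 min y 182.0 zmax 54.0
400 min y 177.0 zmax 54.0
410 min y 174.0 zmax 55.0
420 min y 172.0 zmax 53.0
430 min y 169.0 zmax 52.0
440 min y 167.0 zmax 37.0
450 min y 177.0 zmax 35.0
t: 26.9
position: [0.4276, 0.1246, 0.2892]
eef_rot: [0.733, -0.68, -0.001, 0.001]
ft_force: [0.6, 0.8, 0.6]
finger_gap: 0.32
t 26.9 pos mm [427.6 124.6 289.2] psi -85.75 f [0.6 0.8 0.6] gap 0.32 tilt 0.12 j6 1.65
offset cm (current axes) [-0.    0.07  6.02] roll -0.15
```

```bash
python3 -m crank '{"offset":[[0,0.07,2],[0,0,2],[0,0,1.3],[0,0,0.7],[0,0,0]],"roll":[0,0,0,0,0]}'; python3 -m crank '{"offset":[[0,0,0],[0,0,0],[0,0,0],[0,0,0],[0,0,-1],[0,0,-3],[0,0,-4],[0,0,-4],[0,0,0],[0,0,0]],"roll":[0,0,0,0,0,0,0,0,3,3]}' 0 40; python3 go.py 642.5 -42.7 349 -91.7
```

```text
t: 27.52
position: [0.4273, 0.1247, 0.2298]
eef_rot: [0.733, -0.68, -0.0, 0.0]
ft_force: [0.5, 1.4, 0.2]
finger_gap: 0.322
t: 28.78
position: [0.4269, 0.1246, 0.3508]
eef_rot: [-0.696, 0.718, -0.0, 0.001]
ft_force: [-0.4, -0.3, -3.0]
finger_gap: 0.174
t 28.77 pos mm [426.9 124.6 350.8] psi -91.82 f [-0.4 -0.3 -3. ] gap 0.174 tilt 0.07 j6 1.75
offset cm (current axes) [ 16.04 -22.08   0.21] roll -0.12
```

```bash
python3 -m crank '{"offset":[[0,0,-2],[2.67,-3.68,0],[2.67,-3.68,0],[2.67,-3.68,0],[2.67,-3.68,0],[2.67,-3.68,0],[2.67,-3.68,0],[0,0,1.5],[0,0,2],[0,0,0],[0,0,0]],"roll":[0,0,0,0,0,0,0,0,0,0,0]}'; python3 go.py 642.5 -42.7 289 -91.7
python3 - <<'E'
from h import *
im,d=snap('side','side7'); cv2.imwrite('pics/v7.png',cv2.resize(im[160:300,220:430],(600,400))[...,::-1])
E
python3 rel.py side7 106
```

```text
t: 30.15
position: [0.6429, -0.0418, 0.3355]
eef_rot: [-0.697, 0.718, -0.0, 0.0]
ft_force: [-0.2, -0.3, -3.6]
finger_gap: 0.171
t 30.15 pos mm [642.9 -41.8 335.5] psi -91.7 f [-0.2 -0.3 -3.6] gap 0.171 tilt 0.01 j6 1.44
offset cm (current axes) [0.09 0.04 4.65] roll -0.0
block +y flank y 217 med -14.3 p3/97 [-17.5  44.3]
block front face y 72 med -32.8 p3/97 [-44.2  35.4]
block front face x 72 med 17.8 p3/97 [14.2 30.5]
block top y 46 med -26.8 p3/97 [-44.  -17.6]
block top z 46 med 140.4 p3/97 [137.2 141.8]
lug flanks: [(-120.1, 31), (-119.8, 31), (-83.0, 15), (-9.6, 23), (-9.2, 17), (63.6, 23), (80.8, 36), (81.0, 30), (136.6, 50)]
beam top z 1567 med 60.9 p3/97 [57.7 64.2]
```

View pics/v7.png

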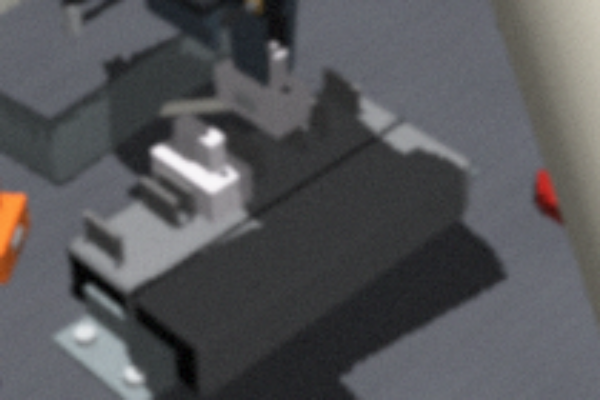

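The side crop shows the 42 block seated at (200,175) and the held 36 block above its pair at (265,90), about 1 mm too far left. I correct that and descend gently.

```bash
python3 -m crank '{"offset":[[0.09,0,1.0],[0,0,0.6],[0,0,0.3],[0,0,0.3],[0,0,0]],"roll":[0,0,0,0,0]}'; python3 go.py 642.5 -42.7 289 -91.7; python3 -m crank '{"offset":[[0,0,0.3],[0,0,0.2],[0,0,0]],"roll":[0,0,0]}'; python3 go.py 642.5 -42.7 289 -91.7
```

```text
t: 30.82
position: [0.6431, -0.043, 0.3125]
eef_rot: [-0.696, 0.718, 0.0, -0.0]
ft_force: [-0.4, -0.5, -2.0]
finger_gap: 0.173
t 30.82 pos mm [643.1 -43.  312.5] psi -91.72 f [-0.4 -0.5 -2. ] gap 0.173 tilt 0.02 j6 1.44
offset cm (current axes) [-0.03  0.06  2.35] roll -0.02
t: 31.2
position: [0.643, -0.043, 0.3076]
eef_rot: [-0.696, 0.718, 0.0, -0.0]
ft_force: [0.0, 0.3, -2.9]
finger_gap: 0.175
t 31.2 pos mm [643.  -43.  307.6] psi -91.72 f [ 0.   0.3 -2.9] gap 0.175 tilt 0.01 j6 1.44
offset cm (current axes) [-0.03  0.05  1.86] roll -0.02
```

```bash
python3 -m crank '{"offset":[[0,0,0.4],[0,0,0.4],[0,0,0.3],[0,0,0.2],[0,0,0]],"roll":[0,0,0,0,0]}'; python3 -m crank '{"offset":[[0,0,0.2],[0,0,0.2],[0,0,0.1],[0,0,0]],"roll":[0,0,0,0]}';  python3 -m crank '{"offset":[[0,0,0.1],[0,0,0]],"roll":[0,0]}'; python3 go.py
```

```text
t: 31.82
position: [0.6433, -0.0437, 0.2946]
eef_rot: [-0.696, 0.718, -0.001, -0.0]
ft_force: [0.9, -6.3, -3.9]
finger_gap: 0.172
t: 32.33
position: [0.6433, -0.0437, 0.2902]
eef_rot: [-0.696, 0.718, -0.001, -0.0]
ft_force: [-2.0, -6.3, 5.4]
finger_gap: 0.173
t: 32.58
position: [0.6432, -0.0437, 0.2902]
eef_rot: [-0.696, 0.718, -0.001, 0.0]
ft_force: [-7.3, -6.0, 18.9]
finger_gap: 0.174
t 32.58 pos mm [643.2 -43.7 290.2] psi -91.72 f [-7.3 -6.  18.9] gap 0.174 tilt 0.12 j6 1.44
```

```bash
python3 -m crank '{"offset":[[0,0,-0.1],[0,0,-0.1],[0,0,0]],"roll":[0,0,0]}'; python3 -m crank '{"offset":[[0,0,0],[0,0,0],[0,0,0],[0,0,-1],[0,0,-3],[0,0,-4],[0,0,0]],"roll":[0,0,0,0,0,0,0]}' 0.42; python3 go.py 542.6 313.4 350 -90.3
```

```text
t: 32.95
position: [0.6432, -0.0436, 0.2906]
eef_rot: [-0.696, 0.718, -0.001, -0.0]
ft_force: [0.5, -6.4, -2.8]
finger_gap: 0.171
t: 33.83
position: [0.6438, -0.0431, 0.3747]
eef_rot: [-0.696, 0.718, -0.002, 0.002]
ft_force: [-0.6, -0.6, 0.4]
finger_gap: 0.424
t 33.83 pos mm [643.8 -43.1 374.7] psi -91.71 f [-0.6 -0.6  0.4] gap 0.424 tilt 0.36 j6 1.44
offset cm (current axes) [-35.33  11.2    2.37] roll -1.41
```

```bash
python3 -m crank '{"offset":[[-4.4,1.4,0],[-4.4,1.4,0],[-4.4,1.4,0],[-4.4,1.4,0],[-4.4,1.4,0],[-4.4,1.4,0],[-4.4,1.4,0],[-4.5,1.4,0],[0,0,3],[0,0,2],[0,0,0]],"roll":[0,0,0,0,0,0,0,0,-1.4,0,0]}' 0.5; python3 go.py 542.6 313.4 229 -90.3
python3 - <<'E'
from meas import *
im,d=snap('side','side8'); spacers('side',im,d); im2,d2=snap('top','top8'); spacers('top',im2,d2)
cv2.imwrite('pics/v8.png',np.hstack([cv2.resize(im[150:390,140:400],(433,400)),cv2.resize(im2[170:350,230:430],(367,400))])[...,::-1])
E
```

```text
t: 35.2
position: [0.5412, 0.3131, 0.3193]
eef_rot: [-0.705, 0.709, 0.001, -0.001]
ft_force: [-0.1, 0.0, -0.2]
finger_gap: 0.5
t 35.2 pos mm [541.2 313.1 319.3] psi -90.31 f [-0.1  0.  -0.2] gap 0.5 tilt 0.18 j6 2.01
offset cm (current axes) [-0.04 -0.17  9.03] roll -0.01
side [312. 227.] 794 zmed nan body (array([0., 0.]), array([0., 0.]), 0.0) rib (array([608.9,  -6.4]), array([292.9,  22. ]), 90.0)
side [327. 240.] 2826 zmed nan body (array([0., 0.]), array([0., 0.]), 0.0) rib (array([557.8,  -4.7]), array([296.1,  74.9]), 88.0)
side [223. 334.] 598 zmed 0.0347 body (array([539.2, 315.7]), array([60.1, 49.4]), 2.0) rib (array([542.7, 315.3]), array([37.8, 16.2]), 2.3)
top [349. 224.] 1157 zmed nan body (array([0., 0.]), array([0., 0.]), 0.0) rib (array([609.8,  -8.5]), array([291.5,  21.4]), 89.3)
top [345. 250.] 4740 zmed nan body (array([0., 0.]), array([0., 0.]), 0.0) rib (array([554.9,  -6.4]), array([293.1,  73. ]), 88.3)
  return _methods._mean(a, axis=axis, dtype=dtype,
  ret = ret.dtype.type(ret / rcount)
```

View pics/v8.png

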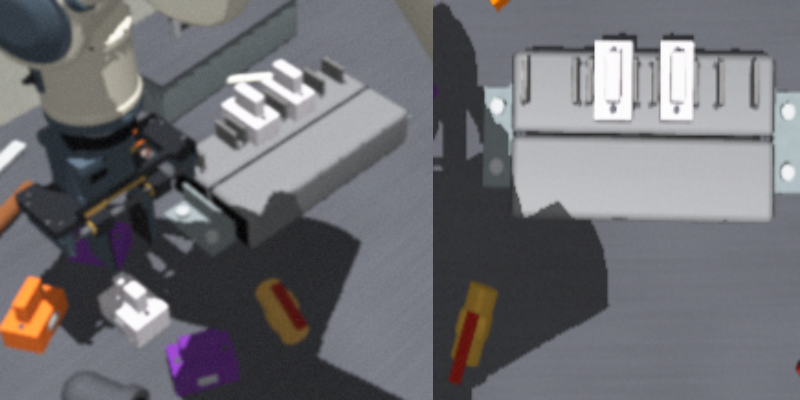

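Both seated blocks stand in their pairs (top crop (613,80) and (677,80)). The 48 block is unmoved at side crop (135,308), so I pick it up.

```bash
python3 -m crank '{"offset":[[-0.04,-0.15,3],[0,0,3],[0,0,2],[0,0,1],[0,0,0]],"roll":[0,0,0,0,0]}'; python3 -m crank '{"offset":[[0,0,0],[0,0,0],[0,0,0],[0,0,0],[0,0,-1],[0,0,-3],[0,0,-4],[0,0,-4],[0,0,0],[0,0,0]],"roll":[0,0,0,0,0,0,0,0,1.4,0]}' 0 40; python3 go.py 646.1 96.4 349 -91.7
```

```text
t: 35.92
position: [0.5434, 0.3136, 0.2311]
eef_rot: [-0.705, 0.709, -0.0, 0.0]
ft_force: [0.5, -1.0, 0.3]
finger_gap: 0.502
t: 37.17
position: [0.5429, 0.3134, 0.3503]
eef_rot: [-0.696, 0.718, 0.0, -0.0]
ft_force: [0.1, -0.3, -4.9]
finger_gap: 0.174
t 37.17 pos mm [542.9 313.4 350.3] psi -91.74 f [ 0.1 -0.3 -4.9] gap 0.174 tilt 0.06 j6 2.03
offset cm (current axes) [ 21.38 -10.98   0.13] roll -0.04
```

```bash
python3 -m crank '{"offset":[[3.56,-1.83,0],[3.56,-1.83,0],[3.56,-1.83,0],[3.56,-1.83,0],[3.56,-1.83,0],[3.56,-1.83,0],[0,0,1.5],[0,0,0],[0,0,0]],"roll":[0,0,0,0,0,0,0,0,0]}'; python3 go.py 646.1 96.4 290 -91.7
python3 - <<'E'
from h import *
snap('side','side9')
E
python3 rel.py side9 105
```

```text
t: 38.3
position: [0.6461, 0.0976, 0.3353]
eef_rot: [-0.697, 0.717, 0.0, -0.0]
ft_force: [0.7, 1.1, -3.8]
finger_gap: 0.172
t 38.3 pos mm [646.1  97.6 335.3] psi -91.66 f [ 0.7  1.1 -3.8] gap 0.172 tilt 0.08 j6 1.66
offset cm (current axes) [ 0.12 -0.    4.53] roll 0.04
block +y flank y 227 med 129.2 p3/97 [-28.7 133.2]
block front face y 167 med 103.9 p3/97 [-33.6 126.8]
block front face x 167 med 17.2 p3/97 [14.6 32. ]
block top y 104 med 121.6 p3/97 [ 90.1 128.4]
block top z 104 med 139.4 p3/97 [137.  140.9]
lug flanks: [(-120.4, 38), (-120.2, 27), (-82.4, 41), (-81.8, 14), (-9.5, 24), (-9.0, 19), (136.8, 55)]
beam top z 1524 med 61.0 p3/97 [57.7 64.1]
```

```bash
sed -i 's/(abs(B\[...,1\])<160)/(B[...,1]>float(sys.argv[3]))\&(B[...,1]<float(sys.argv[4]))/' rel.py; python3 rel.py side9 105 75 160|head -4; echo; python3 rel.py side7 106 -70 0|head -4;echo; python3 rel.py side5 106 0 75|head -4
python3 - <<'E'
from h import *
import cv2
im=cv2.imread('pics/side9.png'); cv2.imwrite('pics/v9.png',cv2.resize(im[150:290,200:380],(720,560),interpolation=cv2.INTER_CUBIC))
E
```

```text
block +y flank y 129 med 130.7 p3/97 [128.5 133.3]
block front face y 140 med 108.0 p3/97 [ 89.5 127.1]
block front face x 140 med 16.8 p3/97 [14.3 19.1]
block top y 104 med 121.6 p3/97 [ 90.1 128.4]

block +y flank y 160 med -14.9 p3/97 [-17.6 -11.9]
block front face y 65 med -33.6 p3/97 [-44.3 -16.4]
block front face x 65 med 17.6 p3/97 [14.1 20.2]
block top y 46 med -26.8 p3/97 [-44.  -17.6]

block +y flank y 145 med 56.9 p3/97 [54.1 59.7]
block front face y 101 med 38.0 p3/97 [22.3 53.5]
block front face x 101 med 14.8 p3/97 [12.8 17.1]
block top y 79 med 48.2 p3/97 [21.7 54.7]
```

View pics/v9.png

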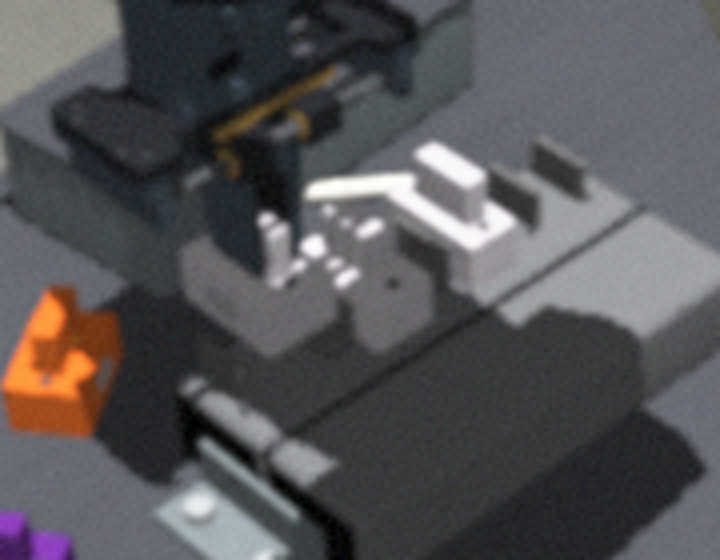

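The held 48 block is at (255,290) in the crop with the two seated ones behind it. Filtered, its flank comes to 129.5 after a 1.2 mm shift, against 129.9 expected. I apply the shift and descend.

```bash
python3 -m crank '{"offset":[[0.12,0,1.0],[0,0,0.5],[0,0,0.3],[0,0,0.2],[0,0,0]],"roll":[0,0,0,0,0]}'; python3 go.py 646.1 96.4 290 -91.7; python3 -m crank '{"offset":[[0,0,0.3],[0,0,0.3],[0,0,0]],"roll":[0,0,0]}'; python3 go.py 646.1 96.4 290 -91.7
```

```text
t: 38.98
position: [0.6465, 0.0957, 0.3156]
eef_rot: [-0.696, 0.718, 0.0, 0.0]
ft_force: [0.2, 3.2, -5.1]
finger_gap: 0.174
t 38.98 pos mm [646.5  95.7 315.6] psi -91.72 f [ 0.2  3.2 -5.1] gap 0.174 tilt 0.02 j6 1.66
offset cm (current axes) [-0.07  0.05  2.56] roll -0.02
t: 39.35
position: [0.6466, 0.0957, 0.3094]
eef_rot: [-0.696, 0.718, 0.0, 0.0]
ft_force: [1.8, 4.3, -6.1]
finger_gap: 0.174
t 39.35 pos mm [646.6  95.7 309.4] psi -91.72 f [ 1.8  4.3 -6.1] gap 0.174 tilt 0.01 j6 1.66
offset cm (current axes) [-0.07  0.05  1.94] roll -0.02
```

```bash
python3 -m crank '{"offset":[[-0.06,0,0],[0,0,0.4],[0,0,0.4],[0,0,0.3],[0,0,0.2],[0,0,0]],"roll":[0,0,0,0,0,0]}'; python3 -m crank '{"offset":[[0,0,0.2],[0,0,0.2],[0,0,0.1],[0,0,0]],"roll":[0,0,0,0]}';  python3 go.py
```

```text
t: 40.1
position: [0.6466, 0.096, 0.2964]
eef_rot: [-0.696, 0.718, -0.0, -0.0]
ft_force: [2.5, -3.0, -4.8]
finger_gap: 0.173
t: 40.6
position: [0.6465, 0.096, 0.2914]
eef_rot: [-0.696, 0.718, 0.0, -0.0]
ft_force: [0.5, -5.0, -2.1]
finger_gap: 0.176
t 40.6 pos mm [646.5  96.  291.4] psi -91.72 f [ 0.5 -5.  -2.1] gap 0.176 tilt 0.03 j6 1.66
```

```bash
python3 -m crank '{"offset":[[0,0,0.1],[0,0,0.1],[0,0,0]],"roll":[0,0,0]}'; python3 go.py; python3 -m crank '{"offset":[[0,0,0.05],[0,0,0]],"roll":[0,0]}'; python3 go.py
```

```text
t: 40.98
position: [0.6463, 0.096, 0.291]
eef_rot: [-0.696, 0.718, -0.0, -0.0]
ft_force: [-8.2, -4.7, 20.1]
finger_gap: 0.172
t 40.98 pos mm [646.3  96.  291. ] psi -91.71 f [-8.2 -4.7 20.1] gap 0.172 tilt 0.03 j6 1.66
t: 41.22
position: [0.6463, 0.0961, 0.291]
eef_rot: [-0.696, 0.718, -0.0, 0.0]
ft_force: [-10.7, -5.6, 28.1]
finger_gap: 0.175
t 41.23 pos mm [646.3  96.1 291. ] psi -91.71 f [-10.7  -5.6  28.1] gap 0.175 tilt 0.04 j6 1.66
```

```bash
python3 -m crank '{"offset":[[0,0,-0.15],[0,0,-0.05],[0,0,0]],"roll":[0,0,0]}'; python3 -m crank '{"offset":[[0,0,0],[0,0,0],[0,0,0],[0,0,-1],[0,0,-3],[0,0,-4],[0,0,-3],[0,0,0]],"roll":[0,0,0,0,0,0,0,0]}' 0.42; python3 -m crank '{"offset":[[4.6,2.4,0],[4.6,2.4,0],[4.6,2.4,0],[4.6,2.4,0],[4.6,2.4,0],[4.6,2.4,0],[4.6,2.4,0],[4.6,2.4,0],[4.6,2.4,0],[4.6,2.4,0],[4.6,2.4,0],[4.6,2.4,0]],"roll":[0,0,0,0,0,0,0,0,0,0,0,0]}'; python3 -m crank '{"offset":[[4,4,0],[4,4,0],[4,3,0],[0,0,0]],"roll":[0,0,0,0]}'; python3 go.py
python3 - <<'E'
from meas import *
im,d=snap('top','top10'); im2,d2=snap('side','side10')
for n,dd in(('top',d),('side',d2)):
    C=cloud(n,dd)*1000
    for nm,x,y in(('48',646,96.4),('42',644,27),('36',643,-43)):
        if n=='side': x,y=x+3,y+2
        m=(abs(C[...,0]-x)<30)&(abs(C[...,1]-y)<16)
        for lo,hi in((85,105),(115,135)):
            q=C[...,2][m&(C[...,2]>lo)&(C[...,2]<hi)]; print(n,nm,lo,len(q),np.median(q).round(1),np.percentile(q,[10,90]).round(1))
        m=(abs(C[...,0]-x)<60)&(abs(C[...,1]-y)<32)&(C[...,2]>89)&(C[...,2]<103); print(rect(C[m]/1000))
    b=C[(abs(C[...,0]-560)<25)&(abs(C[...,1])<100)&(abs(C[...,2]-60)<10)][:,2]; print('beam',np.median(b).round(1))
C=cloud('top',d);Z=C[...,2];v,u=np.mgrid[:480,:640]
m=(u>465)&(u<530)&(v>262)&(v<340)&(Z>.064)&(Z<.078); print('ridge',m.sum(),rect(C[m]),np.median(Z[m]))
cv2.imwrite('pics/v10.png',cv2.resize(im2[130:290,200:440],(780,520),interpolation=cv2.INTER_CUBIC)[...,::-1])
E
```

```text
t: 41.6
position: [0.6464, 0.096, 0.291]
eef_rot: [-0.696, 0.718, 0.0, -0.0]
ft_force: [-0.0, -5.3, 0.2]
finger_gap: 0.175
t: 42.6
position: [0.647, 0.0963, 0.4045]
eef_rot: [-0.696, 0.718, -0.002, 0.002]
ft_force: [0.5, 0.4, -0.1]
finger_gap: 0.418
t: 44.1
position: [0.341, -0.4482, 0.4009]
eef_rot: [-0.696, 0.718, 0.0, 0.0]
ft_force: [-0.4, 0.0, 0.0]
finger_gap: 0.418
t: 44.6
position: [0.2262, -0.5657, 0.4005]
eef_rot: [-0.695, 0.719, 0.0, -0.0]
ft_force: [0.6, 0.8, 0.0]
finger_gap: 0.419
t 44.6 pos mm [ 226.2 -565.7  400.5] psi -91.92 f [0.6 0.8 0. ] gap 0.419 tilt 0.03 j6 0.32
top 48 85 269 93.3 [91.4 95.2]
top 48 115 186 124.0 [121.7 125.8]
(array([645.8,  96.9]), array([71.6, 58.9]), -1.1)
top 42 85 268 93.2 [91.3 95.4]
top 42 115 182 124.2 [121.8 125.9]
(array([643. ,  27.1]), array([70.9, 52.8]), -1.3)
top 36 85 258 93.7 [91.7 95.8]
top 36 115 199 124.2 [121.5 126.3]
(array([641.8, -42.8]), array([71.1, 46.4]), -0.7)
beam 59.3
side 48 85 182 95.8 [ 93.3 101. ]
side 48 115 154 125.2 [118.1 127.3]
(array([651.1,  99. ]), array([76. , 62.1]), -1.0)
side 42 85 172 95.9 [ 93.4 100.7]
side 42 115 151 125.0 [117.4 127.7]
(array([648.5,  29.2]), array([75.9, 56.1]), -2.2)
side 36 85 196 95.7 [ 89.2 100.8]
side 36 115 145 125.0 [117.3 127.7]
(array([646.1, -37. ]), array([76.1, 43.3]), 12.0)
beam 61.0
ridge 615 (array([ 451.6, -331.5]), array([110.6,  22.8]), 2.4) 0.07083854238488985
```

View pics/top10.png

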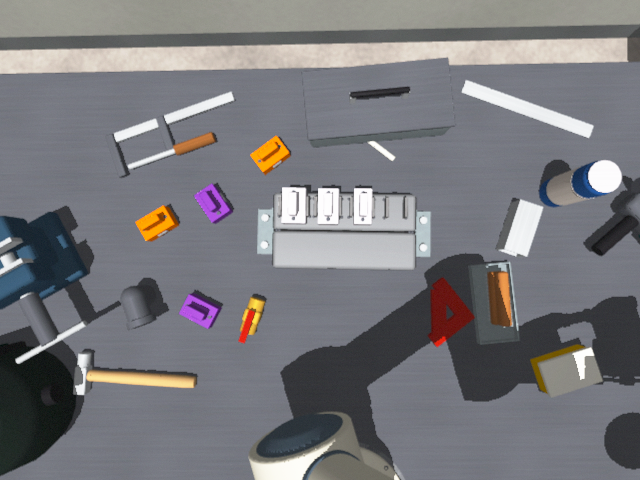

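View pics/v10.png

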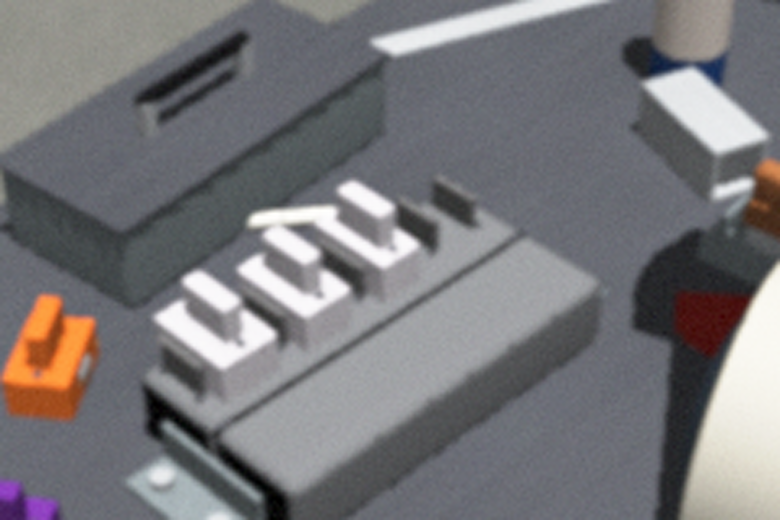

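All three spacers are in their pairs (top view (293,205), (328,205), (362,205)), the brush stands in its tray at (497,298), and the bystanders are unmoved. The 36 block reads 0.4 mm higher than the others, and it carried no seat force as I released it. I'll re-grip it and push it once more.

```bash
python3 -m crank '{"offset":[[-4,-4,0],[-4,-4,0],[-4,-4,0],[-4.1,-3,0],[-4.1,-3,0],[-4.1,-3,0],[-4.1,-3,0],[-4.1,-3,0],[-4.1,-3,0],[-4.1,-3,0],[-4.1,-3,0],[-4.1,-3,0]],"roll":[0,0,0,0,0,0,0,0,0,0,0,0]}' 0.42; python3 go.py 643.2 -43.2 370 -91.7
```

```text
t: 46.2
position: [0.6335, -0.0835, 0.4012]
eef_rot: [-0.697, 0.717, 0.0, -0.0]
ft_force: [0.7, -0.7, 0.2]
finger_gap: 0.426
t 46.2 pos mm [633.5 -83.5 401.2] psi -91.62 f [ 0.7 -0.7  0.2] gap 0.426 tilt 0.03 j6 1.37
offset cm (current axes) [-4.05 -0.85  3.12] roll 0.08
```

```bash
python3 -m crank '{"offset":[[-4.05,-0.85,0],[0,0,3],[0,0,0]],"roll":[0,0,0]}'; python3 go.py 643.2 -43.2 291.0 -91.7
```

```text
t: 46.58
position: [0.6418, -0.0445, 0.3694]
eef_rot: [-0.697, 0.717, 0.002, -0.001]
ft_force: [-0.7, 0.0, -0.1]
finger_gap: 0.419
t 46.58 pos mm [641.8 -44.5 369.4] psi -91.59 f [-0.7  0.  -0.1] gap 0.419 tilt 0.26 j6 1.44
offset cm (current axes) [-0.13 -0.17  7.84] roll 0.11
```

```bash
python3 -m crank '{"offset":[[-0.06,-0.08,3],[0,0,3],[0,0,1.5],[0,0,0.3],[0,0,0]],"roll":[0,0,0,0,0]}'; python3 go.py 643.2 -43.7 291.0 -91.7;  python3 -m crank '{"offset":[[0,0,0],[0,0,0],[0,0,0],[0,0,0.1],[0,0,0.1],[0,0,0]],"roll":[0,0,0,0,0,0]}' 0; python3 go.py
```

```text
t: 47.2
position: [0.6439, -0.0458, 0.2942]
eef_rot: [-0.696, 0.718, -0.0, 0.0]
ft_force: [0.2, 0.1, 0.4]
finger_gap: 0.422
t 47.2 pos mm [643.9 -45.8 294.2] psi -91.72 f [0.2 0.1 0.4] gap 0.422 tilt 0.07 j6 1.44
offset cm (current axes) [-0.2   0.08  0.32] roll -0.02
t: 47.95
position: [0.6437, -0.0446, 0.2935]
eef_rot: [-0.697, 0.718, -0.0, 0.001]
ft_force: [-7.5, 12.4, 27.7]
finger_gap: 0.174
t 47.95 pos mm [643.7 -44.6 293.5] psi -91.71 f [-7.5 12.4 27.7] gap 0.174 tilt 0.15 j6 1.44
```

```bash
python3 -m crank '{"offset":[[-0.12,0,0],[0,0,-0.1],[0,0,0]],"roll":[0,0,0]}'; python3 go.py; python3 -m crank '{"offset":[[0,0,0],[0,0,0],[0,0,0],[0,0,-1],[0,0,-3],[0,0,-4],[0,0,-3],[0,0,0]],"roll":[0,0,0,0,0,0,0,0]}' 0.42; python3 -m crank '{"offset":[[4.1,3,0],[4.1,3,0],[4.1,3,0],[4.1,3,0],[4.1,3,0],[4.1,3,0],[4.1,3,0],[4.1,3,0],[4.1,3,0],[4.1,3,0],[4.1,3,0],[0,0,0]],"roll":[0,0,0,0,0,0,0,0,0,0,0,0]}'
python3 - <<'E'
from meas import *
im,d=snap('top','top11'); C=cloud('top',d)*1000
for nm,x,y in(('48',646,96.4),('42',644,27),('36',643,-43)):
    m=(abs(C[...,0]-x)<30)&(abs(C[...,1]-y)<16)
    for lo,hi in((85,105),(115,135)):
        q=C[...,2][m&(C[...,2]>lo)&(C[...,2]<hi)]; print(nm,lo,len(q),np.median(q).round(1),q.mean().round(2))
    print(rect(C[(abs(C[...,0]-x)<60)&(abs(C[...,1]-y)<32)&(C[...,2]>89)&(C[...,2]<103)]/1000))
E
```

```text
t: 48.32
position: [0.6438, -0.0442, 0.2935]
eef_rot: [-0.696, 0.718, -0.0, 0.001]
ft_force: [-3.6, 4.4, 13.4]
finger_gap: 0.174
t 48.33 pos mm [643.8 -44.2 293.5] psi -91.71 f [-3.6  4.4 13.4] gap 0.174 tilt 0.08 j6 1.44
t: 49.32
position: [0.6441, -0.0445, 0.4054]
eef_rot: [-0.696, 0.718, -0.002, 0.001]
ft_force: [0.4, -0.6, -1.1]
finger_gap: 0.421
t: 50.82
position: [0.2982, -0.4876, 0.4016]
eef_rot: [-0.695, 0.719, 0.0, -0.0]
ft_force: [0.7, 0.2, -0.5]
finger_gap: 0.416
48 85 269 93.2 93.24
48 115 184 123.7 123.65
(array([645.9,  97. ]), array([71.7, 59. ]), -1.5)
42 85 268 93.2 93.13
42 115 182 123.8 123.96
(array([642.9,  26.9]), array([70.9, 52.6]), -0.7)
36 85 263 93.3 93.24
36 115 193 123.9 123.77
(array([642. , -42.7]), array([71.3, 46.4]), -0.5)
```

All three now sit at the same height, 34 mm above the beam top. I hand the job in.

```bash
python3 -c "
from station import bot
print(bot.job_done(), bot.get_state()['t'])"
```

```text
the job is handed in; nothing more can be done
the job is handed in; nothing more can be done
```

The job is done and handed in at about 51 s of the 210 s. The seam is brushed and every spacer out on the table is home in its lugs.

- **Brushing:** I brushed the seam left to right, the brush middle running about 5 mm past each seam point. Force readings put the wire bend at roughly 4 to 4.7 mm. It was about 5.7 mm for a moment at the left end before I eased off. The brush is back upright in its tray within 1 mm of where it started.
- **Spacers:** spacer_42, spacer_36 and spacer_48 went into the 44, 38 and 50 mm lug pairs, each pushed to a hard stop. spacer_30 was not on the bench.
- **Re-push:** The 36 block read about 0.4 mm high after its first release, so I gripped it and pushed it again. Side force reached 12 N during that, because the gripper was about 2 mm off line.

**Last checks:** All three block tops read 93.2 to 93.3 mm in the final top view, about 34 mm above the beam's 59.3 mm reading. That fits blocks fully home. The side camera reads heights and distances 1 to 5 mm larger than the top one, which I put down to calibration. The magnet, valve, offcut and elbow showed no movement by eye in the top view taken just before the re-push; I did not look at them again afterwards.

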